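# Put the spice jar away in the dry cabinet and latch its door

## Task

Put the spice jar with the dark brown lid away in the white dry cabinet: stand it upright on the pulled-out tray, slide the tray fully home with the jar on it, then swing the door shut and press near its free edge until you feel the sprung latch ride over its strike and snap in, so that it holds the door by itself. Close the door gently - do not slam it or press harder once it has snapped - and leave the other things on the table where they are.

Things in the scene. Friction and masses are not known exactly. Their poses are not given: they have to be found in the camera images.
- cabinet: White bench-top dry cabinet, fixed, 210 wide x 200 deep x 165 mm high. Origin: centre of its underside, on the table. x points from the door side to the back, y from the hinge side to the latch side, z up. Carcass front at x = -100 mm, walls 16 thick, clear inside from z = 22 to 150 mm. Hinge axis at x = -113, y = -105 mm. A sprung pin stands 21 mm out of the front at y = 99, z = 45 mm.
- tray (a joint): Pull-out tray, slides along the cabinet's x axis; 0 = fully home against its stop, value = distance pulled out toward the front (m), at most 0.12. It stays where it is left; moving it takes about 2 N.
- tray_floor (a point): Centre of the top of the tray's floor, 32 mm above the table; moves with the tray, axes as the cabinet's. The floor reaches 75 mm either way along x and 47 mm along y, with a rim 8 mm high. When the tray is pulled out only its front part (about x = -75 to -20 mm) is clear in front of the cabinet.
- tray_front (a point): Middle of the outer face of the tray's grey front plate, 80 mm above the table at its rounded steel top edge. The plate is 116 wide x 8 mm thick, from 26 to 80 mm above the table; pushing its outer face along the cabinet's +x slides the tray in. Home, this face is 2 mm inside the carcass front.
- door_angle (a joint): Door angle about its upright hinge (rad): about 0 = shut, grows as it opens, to 1.9. It stays where it is left (friction 0.15 N m). Where it snaps in and rests latched differs: within 0.022 rad of 0, as the strike is screwed on up to 4 mm nearer or deeper, which is not measured. About 2 mm past its latched place (at the free edge) a rubber buffer stops it hard.
- door_pivot (a point): Point on the hinge axis 130 mm above the table. Axes turn with the door: y from the hinge to the free edge (210 mm away), x through the door to the cabinet's inside; shut, they are parallel to the cabinet's.
- door: The door: white frame round a clear pane, 206 wide, 14 thick, 14 to 161 mm above the table. Origin on the hinge axis at table height, axes as door_pivot; outer face at x = -7 mm. An upright bar handle (z = 30 to 86, y = 190 mm) stands 41 mm out; inside, a latch case (y = 150 to 176, z = 110 to 140) stands 28 mm out, with a sprung bevelled bolt. Never push the door with more than 25 N.
- push_plate (a point): Centre of the steel push plate (30 x 34 mm) on the door's outer face, 130 mm above the table, 190 mm from the hinge axis: press here. Over the last 18 mm the bolt's bevel rides on the strike and the push rises to 10 to 16 N; as the bolt snaps in behind it the push drops to 0 to 3 N, then rises again. Let go before that, the bolt and a sprung ejector pin push the door back ajar by over 0.04 rad.
- spice_jar: The jar to put away: spice jar with a dark brown lid, upright, 41 mm in diameter, 105 mm tall, about 0.11 kg. Origin: centre of its underside, z along the jar upward. It must be carried over the open door (161 mm high). A big food warmer (a box, 243 mm tall, from y = 0.31 m leftward, x = 0.39 to 0.78 m) stands left of it; keep the arm clear of that.
- nutmeg_jar: Bystander: spice jar with a yellow lid, 42 mm across, 96 mm tall. Origin: centre of its underside.
- cherry_jar: Bystander: glass jar of red cherries with a white lid, 62 mm across, 95 mm tall, 0.33 kg. Origin: centre of its underside.
- cups: Bystander: stack of white portion cups, 61 mm across, 62 mm tall. Origin: centre of its underside.
There are look-alikes about, which are no part of the job. Leave any orange or pink look-alike of the spice_jar alone.

How it is judged:
By the outcome, as a careful person would: the job done as asked, in the order asked, and still so for the second after the job is handed in, with the robot touching nothing.
It also fails if it takes over 59 s, if anything falls off the work surface, if the arm or the gripper's body presses on something with over 40 N, if the wrist force passes 120 N, or if a joint passes its speed limit or range.

## Robot

A 6-joint arm with a two-finger parallel gripper is mounted at the origin on a cart in front of the work surface, level with it; the furniture and walls round the work are solid. World frame = base frame: x ahead of the robot, y to its left, z up, the work surface at z = 0. Lengths are in mm, angles in rad, forces in N, time in s.
With the tool pointing down it reaches from about 300 to 775 mm from the base axis. Payload 14.6 kg.
Tool frame: the origin (TCP) lies at the very end of the fingers, on their centre line; the grasp point (between the pads) lies robot.tcp_to_grasp behind it (robot.tcp_to_grasp is the distance from the TCP to the grasp point, in mm); z points along the fingers, y is the line along which they close (so a half turn about z gives the same grasp; the last joint's range is limited). The gripper opens to 94 mm and grips with 3 to 60 N. Pads are 16 mm wide; open, the fingers measure 119 mm over their backs; the gripper's body (75 mm by 177 mm) begins 78 mm behind the grasp point.
Start: joints at [1.142, 0.3, 1.521, -0, 1.321, -0.067], TCP at [194.674, 514.384, 205.446] pointing down, gripper open.
Joint ranges: [-3.03, 3.03], [-0.79, 2.21], [0.23, 2.52], [-1.04, 4.18], [0, 3.07], [-2.55, 2.55]. Speed limits (rad/s): [2.22, 2.22, 2.57, 3.14, 3.14, 3.14].

## Interface

Orientations are given as a unit quaternion [x, y, z, w].
In Python, from rig import status, get_image, camera_info, workorder, finder, robot gives the robot as it stands.
- The arm moves only by the tool step_arm, never from a script. Its argument "targets" is a list that holds one entry, the list of rows, each a list of 7 numbers: the shift along the world's x, y, z in m, then the turn, a rotation vector about the world's x, y, z in degrees, then the opening, from 0 (shut) to 1 (fully open). A call has exactly 5 rows; each row shifts and turns the commanded pose from where the row before left it; what a row does not reach is not made up. A row lasts 1/8 s, in which the tool goes at most 62.5 mm and 10.7 degrees, less where a joint would pass 70% of its speed; a pose out of reach is approached as far as the arm can. A call with a gripper value outside its range is refused whole. The fingers move at their own pace and stop on an object; "squeeze" is the grip in N (left out, the last holds). Time passes only in rows, so rows that do not move let the fingers close, or fill a call up. It gives the time, the measured TCP pose, the force, the opening and the grip force at its end, in the units of the state.
- status.get_state(): the state, without advancing time (a new reading comes with each control period).
- get_image(name): name is "side" or "top" or "wrist"; returns the picture (384x512x3 uint8, blue, green, red); there is no depth.
- camera_info(name): a dict with "camera_matrix" (3x3 intrinsics, pixels), "k1" (the pictures are not rectified: a ray, as slopes to the right and down, at radius r is drawn at 1 + k1 r^2 times it, then the intrinsics apply), "origin" and "attitude" of the camera in the world; the wrist camera has in their place "hand_eye" (4x4, takes a point from camera to tool coordinates, whose origin is the TCP and whose axes are the flange's). Camera axes: x right, y up, looking along -z (the intrinsics and any distortion apply to the point x, -y, -z); pixel columns grow to the right and rows downward; lengths in mm; the calibration is good to about 2 mm. A picture is of the moment at which its call begins: read the wrist's pose just before it. camera_info takes no time and is no camera call.
- workorder.finish_job(): hands the job in; it is judged then, once.
Trained networks look in the newest picture that a camera, given by its name, has taken for a name from the list of things; names that differ only in an ending like _2 or _b are one class to them, and where a whole thing is asked for, a point or a joint stands for the part that bears it (a point fixed in the world has none). Each returns a list of dicts, best first, with "score" (0 to 1); they miss things now and then, are a little off and sometimes report something else, mostly with a low value. They report only what shows in the picture. A call takes as long as a camera call. They do not tell look-alikes from the thing itself.
- finder.recognise(camera, name): "position" ([x, y, z] in mm, in the coordinates of the camera as it stood for that picture, good to about 4 mm: the middle of the surface that is visible of it).
- finder.regions_of(camera, name): "pixels" (384x512 bool, what is visible of it).
- finder.spot_point(camera, name): "position" ([x, y, z] in mm, in the coordinates of the camera as it stood for that picture, good to about 4 mm: a listed point, or the origin of a listed thing).
The state is a dict: "time_s": time; "joint_positions": joint angles; "qvel": joint speeds; "joint_torque": joint torques, N m; "tool_pos": TCP position; "tcp_rot": TCP orientation; "ft_force": force on the tool from outside, world axes, zero at the start; "moment": the same for the moment, N m; "grip_width": opening from 0.0 (shut) to 1.0 (fully open); "grasp_force": force on a finger pad.
Only numpy, scipy, OpenCV 4.12 (cv2) and the standard library are available. Lean on these libraries where they do the work, as an engineer would, in place of code of your own. Each camera call takes 0.05 s, during which the arm holds its last target. There are 200 camera calls.

## Working session

There is one attempt and no reset: what is moved stays moved. The work goes in short steps, Python scripts to look and compute and a tool call to move; the robot and the scene stay as the last step left them, time stands still between calls to the robot, and variables do not carry over. Pictures are saved under pics/ and viewed, at most 10 in all, crops included, and the job is handed in when it is done.

Besides the shell and the picture viewer there is one more tool, called after "Call:" by a JSON object that holds its "api" and its "payload". step_arm: Moves the arm, as the interface text tells. Its arguments: {"type":"object","properties":{"targets":{"type":"array"},"squeeze":{"type":"number"}},"required":["targets"]}

```bash
mkdir -p pics; ls
cat > h.py <<'E'
import numpy as np, cv2
from scipy.spatial.transform import Rotation as R
from rig import status, get_image, camera_info, workorder, finder, robot
def campose(c,st=None):
    i=camera_info(c)
    if 'hand_eye' in i:
        st=st or status.get_state()
        T=np.eye(4);T[:3,:3]=R.from_quat(st['tcp_rot']).as_matrix();T[:3,3]=st['tool_pos']
        return T@np.array(i['hand_eye'])
    T=np.eye(4);a=np.array(i['attitude'])
    T[:3,:3]=R.from_quat(a).as_matrix() if a.size==4 else a
    T[:3,3]=i['origin'];return T
def world(T,p): return T[:3,:3]@np.array(p)+T[:3,3]
def pix(c,T,pw):
    i=camera_info(c);p=T[:3,:3].T@(np.array(pw)-T[:3,3]);s=np.array([p[0],-p[1]])/-p[2]
    s=s*(1+i['k1']*(s@s));K=np.array(i['camera_matrix']);return K[:2,:2]@s+K[:2,2]
def ray(c,T,uv,z):
    i=camera_info(c);K=np.array(i['camera_matrix']);d=(np.array(uv)-K[:2,2])/np.diag(K)[:2];s=d.copy()
    for _ in range(20): s=d/(1+i['k1']*(s@s))
    v=T[:3,:3]@np.array([s[0],-s[1],-1]);return T[:3,3]+v*(z-T[2,3])/v[2]
E
cat > a.py <<'E'
from h import *
print(camera_info('side'),camera_info('wrist'),robot.tcp_to_grasp)
st=status.get_state();print(st)
ims=[]
for c in ['side','top']:
    T=campose(c);im=get_image(c);cv2.imwrite(f'pics/{c}0.png',im)
    for n in ['spice_jar','nutmeg_jar','cherry_jar','cups','cabinet','tray_floor','tray_front','door_pivot','door','push_plate']:
        for r in finder.spot_point(c,n)[:4]:
            w=world(T,r['position']);print(c,n,round(r['score'],2),w.round(),pix(c,T,w).round())
E
python3 a.py
```

```text
pics
{'camera_matrix': array([[364.89479211,   0.        , 255.11229564],
       [  0.        , 364.89479211, 189.1679083 ],
       [  0.        ,   0.        ,   1.        ]]), 'k1': -0.1102904702357738, 'origin': array([1004.60953567,  451.57373785,  637.49513981]), 'attitude': array([0.16587716, 0.39391538, 0.83806981, 0.33904931])} {'camera_matrix': array([[283.87198112,   0.        , 257.43797514],
       [  0.        , 283.87198112, 196.79701371],
       [  0.        ,   0.        ,   1.        ]]), 'k1': -0.03428830184204203, 'hand_eye': array([[-1.02978896e-03,  9.73089018e-01,  2.30427219e-01,
         6.66791798e+01],
       [ 9.99999461e-01,  1.03203896e-03,  1.10762182e-04,
         1.04499188e+00],
       [-1.30028405e-04,  2.30427209e-01, -9.73089556e-01,
        -1.78816820e+02],
       [ 0.00000000e+00,  0.00000000e+00,  0.00000000e+00,
         1.00000000e+00]])} 18.8
{'time_s': 0.0, 'joint_positions': array([ 1.14242729e+00,  3.00475476e-01,  1.52158641e+00,  1.08291187e-05,
        1.32071393e+00, -6.66312775e-02]), 'qvel': array([-0.001519  ,  0.00047081, -0.00028
[... 1033 characters left out ...]
-89.  82.] [224. 186.]
side door_pivot 0.77 [ 460. -178.  128.] [234. 139.]
side door 0.61 [ 463. -179.   -0.] [234. 177.]
side push_plate 0.87 [442.  12. 130.] [293. 166.]
top spice_jar 0.8 [524. 182.   3.] [184. 201.]
top spice_jar 0.76 [476. 107.  -0.] [210. 219.]
top spice_jar 0.47 [551.  93.   1.] [215. 192.]
top nutmeg_jar 0.67 [642. 264.   2.] [155. 159.]
top nutmeg_jar 0.39 [524. 181.   0.] [184. 201.]
top cherry_jar 0.62 [634. 183.  -1.] [184. 162.]
top cups 0.7 [662.  97.  -1.] [214. 152.]
top tray_floor 0.71 [ 571. -170.   30.] [312. 184.]
top tray_front 0.72 [574. -88.  76.] [283. 181.]
top door 0.56 [ 456. -175.   -0.] [312. 226.]
top push_plate 0.69 [523. 179.   2.] [185. 202.]
```

Run:
```python
import cv2,numpy as np
a=cv2.imread('pics/side0.png');b=cv2.imread('pics/top0.png')
cv2.imwrite('pics/s1.png',cv2.resize(a[60:345,130:400],None,fx=2.1,fy=2.1,interpolation=2))
cv2.imwrite('pics/t1.png',cv2.resize(b[110:260,120:370],None,fx=3,fy=3,interpolation=2))
```

```text
(no output)
```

View pics/s1.png

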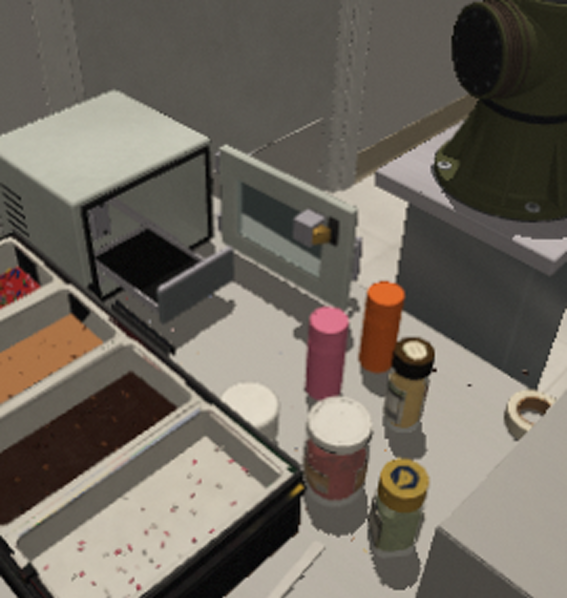

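View pics/t1.png

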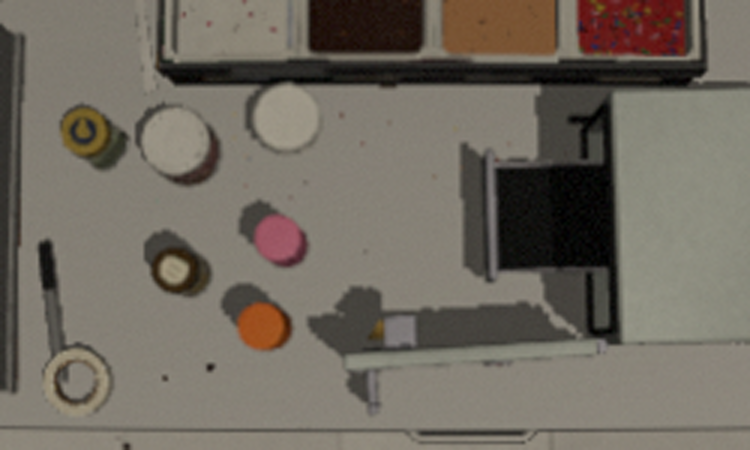

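The side view crop shows three candidates. The jar with the dark brown lid is at side (320,260), which is (410,380) in the crop. The plain orange one is at (307,231) and the pink one at (282,247). The brown lid and labelled glass fit the description, and the crop confirms it. The yellow lid is the nutmeg jar. The cabinet faces +y, with the tray out about 95 mm and the door open about 93°. I'll move above the jar, going round the warmer.

Call:
{"api": "step_arm", "payload": {"targets": [[[0.02,-0.053,0.011,0,0,-6.8,0.78],[0.02,-0.053,0.011,0,0,-6.8,0.78],[0.02,-0.053,0.011,0,0,-6.8,0.78],[0.02,-0.053,0.011,0,0,-6.8,0.78],[0.02,-0.053,0.011,0,0,-6.8,0.78]]]}}

```text
time_s: 1.72
tool_pos: [294.9, 247.7, 261.0]
tcp_rot: [0.461, 0.887, 0.0, 0.0]
ft_force: [1.1, 0.0, -0.1]
grip_width: 0.782
grasp_force: 0.0
```

Call:
{"api": "step_arm", "payload": {"targets": [[[0.046,-0.014,-0.01,0,0,0,0.78],[0.046,-0.014,-0.01,0,0,0,0.78],[0.046,-0.014,-0.01,0,0,0,0.78],[0.046,-0.014,-0.01,0,0,0,0.78],[0.046,-0.014,-0.01,0,0,0,0.78]]]}}

```text
time_s: 2.35
tool_pos: [526.2, 178.7, 210.1]
tcp_rot: [0.46, 0.888, 0.0, 0.0]
ft_force: [-1.1, -0.2, -0.4]
grip_width: 0.781
grasp_force: 0.0
```

```bash
cat > w.py <<'E'
from h import *
import sys
st=status.get_state();T=campose('wrist',st);im=get_image('wrist');cv2.imwrite(f'pics/{sys.argv[1]}.png',im)
print(st['time_s'],st['tool_pos'].round(1),R.from_quat(st['tcp_rot']).as_matrix().round(2).tolist(),st['grip_width'],st['ft_force'].round(1))
for n in sys.argv[2:]:
    for r in finder.spot_point('wrist',n)[:3]:
        w=world(T,r['position']);print(n,round(r['score'],2),w.round(1),pix('wrist',T,w).round())
E
python3 w.py w1 spice_jar
```

```text
2.35 [526.2 178.7 210.1] [[-0.58, 0.82, 0.0], [0.82, 0.58, 0.0], [-0.0, 0.0, -1.0]] 0.780573594991384 [-1.1 -0.2 -0.4]
spice_jar 0.94 [474.6 104.4  -1.9] [197. 201.]
spice_jar 0.65 [525.7 186.2  -3.2] [260. 174.]
spice_jar 0.6 [553.4  95.4   0.9] [239. 236.]
```

Jar position is settled at about (525, 183). Descending and gripping.

Call:
{"api": "step_arm", "payload": {"targets": [[[0,0.004,-0.04,0,0,0,0.78],[0,0,-0.04,0,0,0,0.78],[0,0,-0.04,0,0,0,0.78],[0,0,-0.033,0,0,0,0.78],[0,0,0,0,0,0,0.78]]], "squeeze": 15}}

```text
time_s: 3.08
tool_pos: [523.2, 183.3, 56.0]
tcp_rot: [0.46, 0.888, -0.001, -0.001]
ft_force: [0.7, -0.4, 0.6]
grip_width: 0.779
grasp_force: 0.0
```

Call:
{"api": "step_arm", "payload": {"targets": [[[0,0,0,0,0,0,0.2],[0,0,0,0,0,0,0.2],[0,0,0,0,0,0,0.2],[0,0,0,0,0,0,0.2],[0,0,0,0,0,0,0.2]]], "squeeze": 15}}

```text
time_s: 3.7
tool_pos: [524.7, 183.3, 58.0]
tcp_rot: [0.46, 0.888, -0.0, 0.0]
ft_force: [-2.7, -0.7, 6.3]
grip_width: 0.431
grasp_force: 15.0
```

Call:
{"api": "step_arm", "payload": {"targets": [[[0,0,0.03,0,0,0,0.2],[0,0,0.04,0,0,0,0.2],[0,0,0.04,0,0,0,0.2],[0,0,0.04,0,0,0,0.2],[0,0,0.035,0,0,0,0.2]]]}}

```text
time_s: 4.32
tool_pos: [524.6, 183.3, 244.0]
tcp_rot: [0.46, 0.888, 0.0, 0.0]
ft_force: [0.8, -1.2, -1.8]
grip_width: 0.434
grasp_force: 15.0
```

Call:
{"api": "step_arm", "payload": {"targets": [[[0.005,-0.04,0,0,0,-7,0.2],[0.005,-0.04,0,0,0,-7,0.2],[0.005,-0.04,0,0,0,-7,0.2],[0.005,-0.04,0,0,0,-7,0.2],[0.005,-0.04,0,0,0,-7,0.2]]]}}

```text
time_s: 4.95
tool_pos: [549.6, -17.9, 242.4]
tcp_rot: [0.707, 0.707, -0.0, -0.0]
ft_force: [0.5, 0.0, -1.0]
grip_width: 0.428
grasp_force: 15.0
```

```bash
python3 w.py w2 tray_floor tray_front cabinet door_pivot push_plate
python3 - <<'E'
from h import *
for c in ['side','top']:
    T=campose(c);get_image(c)
    for n in ['cabinet','tray_floor','tray_front','door_pivot','push_plate']:
        for r in finder.spot_point(c,n)[:2]:
            w=world(T,r['position']);print(c,n,round(r['score'],2),w.round(),pix(c,T,w).round())
E
```

```text
4.95 [549.6 -17.9 242.4] [[-0.0, 1.0, -0.0], [1.0, 0.0, 0.0], [0.0, -0.0, -1.0]] 0.4284088298594053 [ 0.5  0.  -1. ]
cabinet 0.56 [ 568.4 -284.6    3.1] [268. 330.]
push_plate 0.56 [437.8  20.4 129.4] [149. 159.]
side cabinet 0.94 [ 564. -282.    4.] [184. 175.]
side cabinet 0.17 [571. -90.  81.] [224. 186.]
side tray_floor 0.57 [ 575. -173.   30.] [204. 187.]
side tray_front 0.85 [572. -88.  80.] [224. 186.]
side door_pivot 0.69 [ 461. -175.  124.] [235. 140.]
side door_pivot 0.55 [ 563. -284.    2.] [184. 175.]
side push_plate 0.63 [442.  14. 129.] [293. 166.]
top cabinet 0.55 [661.  93.   0.] [216. 152.]
top tray_floor 0.97 [ 573. -169.   33.] [311. 183.]
top tray_front 0.78 [580. -86.  79.] [282. 179.]
top door_pivot 0.54 [ 460. -173.  125.] [318. 225.]
```

View pics/w2.png

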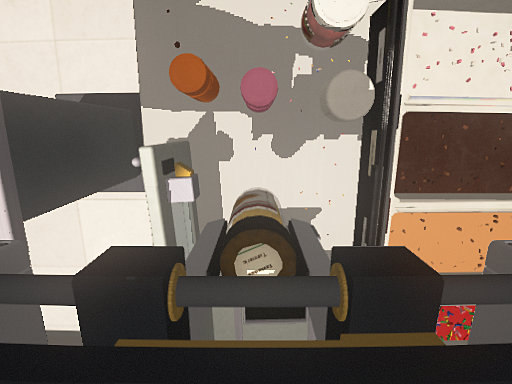

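The wrist view shows the brown-lidded jar held at (258,255), with the tray ahead below it and the door at the left (165,190), clear of the path. I'll carry it over the tray's front part and lower.

Call:
{"api": "step_arm", "payload": {"targets": [[[0.008,-0.036,0,0,0,0,0.2],[0.008,-0.037,0,0,0,0,0.2],[0.008,-0.037,0,0,0,0,0.2],[0,0,-0.03,0,0,0,0.2],[0,0,-0.04,0,0,0,0.2]]]}}

```text
time_s: 6.48
tool_pos: [574.0, -127.2, 172.1]
tcp_rot: [0.706, 0.708, 0.0, 0.001]
ft_force: [0.2, -1.0, -1.3]
grip_width: 0.434
grasp_force: 15.0
```

Call:
{"api": "step_arm", "payload": {"targets": [[[0,0,-0.03,0,0,0,0.2],[0,0,-0.03,0,0,0,0.2],[0,0,-0.012,0,0,0,0.2],[0,0,-0.005,0,0,0,0.2],[0,0,0,0,0,0,0.2]]]}}

```text
time_s: 7.1
tool_pos: [574.0, -126.7, 96.2]
tcp_rot: [0.705, 0.709, 0.0, 0.0]
ft_force: [-0.2, -0.7, -1.0]
grip_width: 0.432
grasp_force: 15.0
```

Run:
```python
from h import *
a=get_image('side');b=get_image('top')
print(status.get_state()['tool_pos'])
A=cv2.resize(a[90:270,140:320],(540,540),interpolation=2);B=cv2.resize(b[140:240,260:345],(459,540),interpolation=2)
cv2.imwrite('pics/p3.png',cv2.resize(np.hstack([A,B]),(800,432)))
```

```text
[ 574.1272145  -126.73559307   96.45732777]
```

View pics/p3.png

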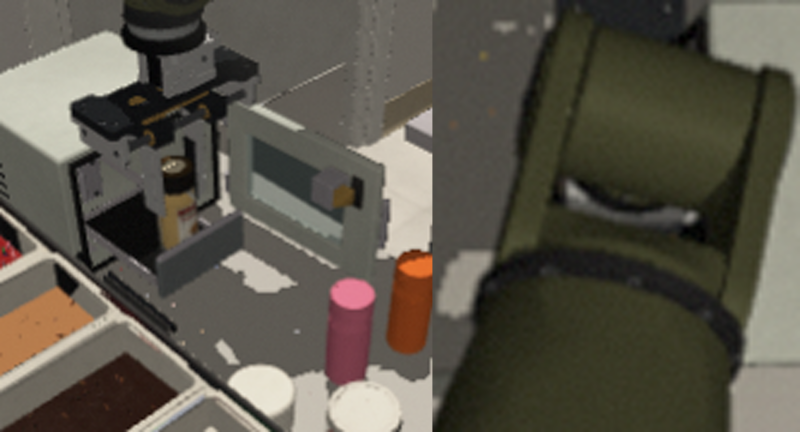

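The jar is behind the tray's front plate (at about (180,215) in the picture), just above the floor. Lowering the last millimetres.

Call:
{"api": "step_arm", "payload": {"targets": [[[0,0,-0.002,0,0,0,0.2],[0,0,-0.002,0,0,0,0.2],[0,0,-0.001,0,0,0,0.2],[0,0,-0.001,0,0,0,0.2],[0,0,0,0,0,0,0.2]]]}}

```text
time_s: 7.82
tool_pos: [573.7, -126.7, 90.0]
tcp_rot: [0.705, 0.709, 0.0, 0.0]
ft_force: [-3.4, 0.5, 6.2]
grip_width: 0.434
grasp_force: 15.0
```

Call:
{"api": "step_arm", "payload": {"targets": [[[0,0,0,0,0,0,0.5],[0,0,0,0,0,0,0.6],[0,0,0,0,0,0,0.78],[0,0,0,0,0,0,0.78],[0,0,0.01,0,0,0,0.78]]]}}

```text
time_s: 8.45
tool_pos: [573.3, -126.5, 99.2]
tcp_rot: [0.705, 0.709, -0.0, -0.001]
ft_force: [0.1, 0.7, -0.4]
grip_width: 0.781
grasp_force: 0.0
```

Call:
{"api": "step_arm", "payload": {"targets": [[[0,0,0.03,0,0,0,0.78],[0,0,0.05,0,0,0,0.78],[0,0.03,0.03,0,0,0,0.5],[0,0.05,0,-8,0,0,0],[0,0.05,0,-8,0,0,0]]]}}

```text
time_s: 9.07
tool_pos: [573.9, 4.1, 211.2]
tcp_rot: [0.699, 0.701, -0.099, 0.101]
ft_force: [0.8, -0.9, -0.6]
grip_width: 0.494
grasp_force: 0.0
```

```bash
python3 w.py w4 spice_jar tray_front
python3 - <<'E'
from h import *
print(status.get_state()['tcp_rot'])
for c in ['side','top']:
    T=campose(c);cv2.imwrite(f'pics/{c}4.png',get_image(c))
    for n in ['spice_jar','tray_front']:
        for r in finder.spot_point(c,n)[:4]:
            w=world(T,r['position']);print(c,n,round(r['score'],2),w.round(),pix(c,T,w).round())
E
```

```text
9.075 [573.9   4.1 211.2] [[-0.0, 1.0, 0.0], [0.96, 0.0, -0.28], [-0.28, 0.0, -0.96]] 0.49369142560853135 [ 0.8 -0.9 -0.6]
spice_jar 0.92 [553.   96.1   2.5] [239.  60.]
spice_jar 0.69 [475.4 105.9  -1.1] [172.  51.]
spice_jar 0.62 [ 576.1 -121.5   31.4] [258. 228.]
tray_front 0.61 [574.7 -89.6  80.2] [258. 230.]
[ 0.69637279  0.70403266 -0.09835659  0.09863535]
side spice_jar 0.96 [555.  97.   1.] [284. 246.]
side spice_jar 0.78 [ 577. -126.   31.] [215. 195.]
side spice_jar 0.58 [477. 106.  -1.] [308. 232.]
side spice_jar 0.5 [639. 183.  -1.] [287. 290.]
side tray_front 0.76 [571. -87.  83.] [225. 185.]
top spice_jar 0.64 [ 573. -129.   37.] [297. 183.]
top spice_jar 0.55 [553.  92.   1.] [216. 191.]
top tray_front 0.6 [577. -86.  74.] [282. 180.]
```

Call:
{"api": "step_arm", "payload": {"targets": [[[0,-0.025,-0.02,-7,0,0,0],[0,-0.025,-0.03,-7,0,0,0],[0,0,-0.035,0,0,0,0],[0,0,-0.035,0,0,0,0],[0,0,-0.033,0,0,0,0]]]}}

```text
time_s: 10.15
tool_pos: [573.5, -47.9, 55.4]
tcp_rot: [0.682, 0.684, -0.184, 0.182]
ft_force: [0.5, 0.8, 0.2]
grip_width: 0.005
grasp_force: 0.0
```

Call:
{"api": "step_arm", "payload": {"targets": [[[0,-0.01,0,0,0,0,0],[0,-0.008,0,0,0,0,0],[0,-0.005,0,0,0,0,0],[0,-0.004,0,0,0,0,0],[0,-0.004,0,0,0,0,0]]]}}

```text
time_s: 10.78
tool_pos: [573.8, -77.9, 56.9]
tcp_rot: [0.681, 0.685, -0.183, 0.183]
ft_force: [-0.8, 0.1, -0.7]
grip_width: 0.003
grasp_force: 0.0
```

Call:
{"api": "step_arm", "payload": {"targets": [[[0,-0.003,0,0,0,0,0],[0,-0.004,0,0,0,0,0],[0,-0.006,0,0,0,0,0],[0,-0.007,0,0,0,0,0],[0,-0.007,0,0,0,0,0]]]}}

```text
time_s: 11.4
tool_pos: [573.7, -105.1, 56.4]
tcp_rot: [0.681, 0.685, -0.183, 0.183]
ft_force: [1.6, 1.4, 1.0]
grip_width: 0.007
grasp_force: 0.9
```

Call:
{"api": "step_arm", "payload": {"targets": [[[0,-0.007,0,0,0,0,0],[0,-0.007,0,0,0,0,0],[0,-0.007,0,0,0,0,0],[0,-0.007,0,0,0,0,0],[0,-0.007,0,0,0,0,0]]]}}

```text
time_s: 12.02
tool_pos: [573.6, -140.1, 56.4]
tcp_rot: [0.681, 0.685, -0.183, 0.183]
ft_force: [1.7, 1.8, 0.5]
grip_width: 0.005
grasp_force: 0.9
```

Call:
{"api": "step_arm", "payload": {"targets": [[[0,-0.006,0,0,0,0,0],[0,-0.005,0,0,0,0,0],[0,-0.004,0,0,0,0,0],[0,-0.003,0,0,0,0,0],[0,-0.003,0,0,0,0,0]]]}}

```text
time_s: 12.65
tool_pos: [573.7, -160.7, 56.4]
tcp_rot: [0.681, 0.685, -0.183, 0.183]
ft_force: [1.9, 1.7, 1.0]
grip_width: 0.004
grasp_force: 0.8
```

Call:
{"api": "step_arm", "payload": {"targets": [[[0,-0.003,0,0,0,0,0],[0,-0.003,0,0,0,0,0],[0,-0.003,0,0,0,0,0],[0,-0.002,0,0,0,0,0],[0,-0.002,0,0,0,0,0]]]}}

```text
time_s: 13.28
tool_pos: [573.7, -173.8, 56.4]
tcp_rot: [0.681, 0.685, -0.183, 0.183]
ft_force: [1.1, 2.1, -0.2]
grip_width: 0.002
grasp_force: 0.8
```

Call:
{"api": "step_arm", "payload": {"targets": [[[0,-0.001,0,0,0,0,0],[0,-0.001,0,0,0,0,0],[0,-0.001,0,0,0,0,0],[0,-0.001,0,0,0,0,0],[0,-0.001,0,0,0,0,0]]]}}

```text
time_s: 13.9
tool_pos: [573.7, -178.7, 56.4]
tcp_rot: [0.681, 0.685, -0.183, 0.183]
ft_force: [1.2, 1.1, -1.6]
grip_width: 0.004
grasp_force: 0.8
```

Call:
{"api": "step_arm", "payload": {"targets": [[[0,-0.001,0,0,0,0,0],[0,-0.001,0,0,0,0,0],[0,-0.001,0,0,0,0,0],[0,-0.001,0,0,0,0,0],[0,-0.001,0,0,0,0,0]]]}}

```text
time_s: 14.52
tool_pos: [574.0, -181.1, 56.3]
tcp_rot: [0.682, 0.685, -0.182, 0.182]
ft_force: [-2.6, 29.3, 7.7]
grip_width: 0.001
grasp_force: 14.5
```

Tray is home: the force rose sharply at the stop. I'll back off, rise, and go round to the door's outer side.

Call:
{"api": "step_arm", "payload": {"targets": [[[0,0.01,0,0,0,0,0],[0,0.04,0,0,0,0,0],[0,0.045,0.02,0,0,0,0],[0,0.02,0.05,0,0,0,0],[0,0.02,0.055,0,0,0,0]]]}}

```text
time_s: 15.15
tool_pos: [573.1, -47.8, 182.4]
tcp_rot: [0.681, 0.685, -0.184, 0.182]
ft_force: [0.0, -0.2, 0.5]
grip_width: 0.007
grasp_force: 0.0
```

Call:
{"api": "step_arm", "payload": {"targets": [[[-0.02,0.01,0.05,0,0,0,0],[-0.045,0.015,0.005,0,0,0,0],[-0.045,0.015,0,0,0,0,0],[-0.045,0.015,0,0,0,0,0],[-0.03,0.003,0,0,0,0,0]]]}}

```text
time_s: 15.78
tool_pos: [387.0, 9.7, 236.5]
tcp_rot: [0.681, 0.685, -0.184, 0.183]
ft_force: [0.3, 0.6, 0.1]
grip_width: 0.008
grasp_force: 0.0
```

```bash
python3 w.py w5 push_plate door_pivot
python3 - <<'E'
from h import *
for c in ['side','top']:
    T=campose(c);cv2.imwrite(f'pics/{c}5.png',get_image(c))
    for n in ['spice_jar','tray_front','push_plate','door_pivot']:
        for r in finder.spot_point(c,n)[:4]:
            w=world(T,r['position']);print(c,n,round(r['score'],2),w.round(),pix(c,T,w).round())
cv2.imwrite('pics/p5.png',cv2.resize(cv2.imread('pics/side5.png')[80:280,130:330],(600,600),interpolation=2))
E
```

```text
15.775 [387.    9.7 236.5] [[-0.01, 1.0, 0.0], [0.87, 0.0, -0.5], [-0.5, -0.0, -0.87]] 0.007632414140902985 [0.3 0.6 0.1]
push_plate 0.62 [438.1  16.  127.3] [312. 138.]
door_pivot 0.96 [ 461.2 -177.5  127.5] [310. 258.]
side spice_jar 0.81 [ 579. -228.   34.] [190. 177.]
side spice_jar 0.72 [556. 101.   3.] [285. 247.]
side spice_jar 0.7 [476. 106.  -1.] [308. 232.]
side tray_front 0.66 [ 574. -189.   83.] [198. 168.]
side push_plate 0.58 [439.  13. 128.] [294. 166.]
side door_pivot 0.82 [ 458. -175.  123.] [235. 140.]
top spice_jar 0.43 [476. 108.  -1.] [210. 219.]
top tray_front 0.73 [ 578. -184.   75.] [319. 180.]
top push_plate 0.64 [443.  11. 129.] [245. 231.]
top door_pivot 0.75 [ 457. -172.  126.] [317. 226.]
```

View pics/p5.png

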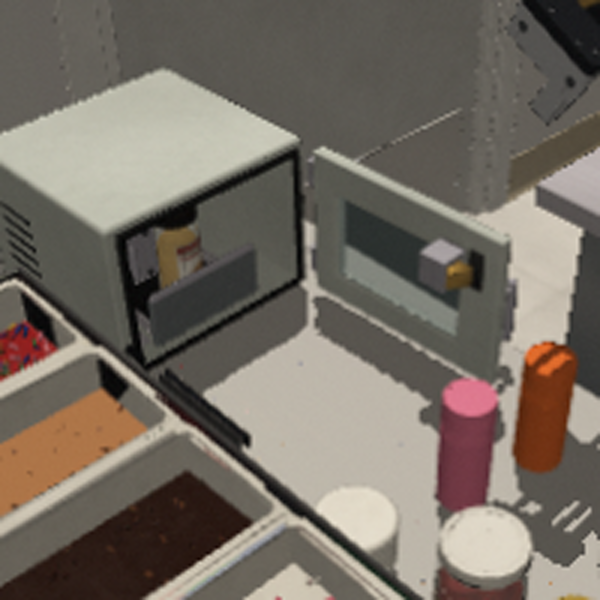

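The jar stands upright in the cabinet at about (180,255) in the picture, and the tray is home. Next I'll work out the door arc.

Run:
```python
import numpy as np
P=np.array([459.5,-174.5])
for t in np.radians([93,85,77,69,61,53,45,37,29,21,17,14,11,8,5.5,4,2,0]):
    d=np.array([np.cos(t),np.sin(t)]);n=np.array([-d[1],d[0]])
    print(round(np.degrees(t)),(P+190*d+(7+12.5*abs(d[1])+7*d[0])*n).round(1))
```

```text
93 [430.5  14.2]
85 [456.1  16.5]
77 [482.   15.3]
69 [507.8  10.5]
61 [533.   2.]
53 [556.9 -10. ]
45 [579.2 -25.4]
37 [599.1 -44.1]
29 [616.4 -65.6]
21 [630.4 -89.6]
17 [ 636.1 -102.4]
14 [ 639.8 -112.2]
11 [ 642.9 -122.3]
8 [ 645.5 -132.5]
6 [ 647.2 -141.2]
4 [ 648.  -146.4]
2 [ 648.9 -153.4]
0 [ 649.5 -160.5]
```

Call:
{"api": "step_arm", "payload": {"targets": [[[0,0,-0.03,0,0,0,0],[0,0,-0.03,0,0,0,0],[0,0,-0.03,0,0,0,0],[0,0,-0.016,0,0,0,0],[0.015,0.002,0,0,0,0,0]]]}}

```text
time_s: 17.05
tool_pos: [403.8, 11.4, 130.2]
tcp_rot: [0.681, 0.685, -0.184, 0.182]
ft_force: [0.1, -0.2, 0.7]
grip_width: 0.006
grasp_force: 0.0
```

Call:
{"api": "step_arm", "payload": {"targets": [[[0.014,0.001,0,0,0,0,0],[0.01,0.002,0,0,0,0,0],[0.008,0.001,0,0,0,0,0],[0.01,0.001,0,0,0,0,0],[0.01,0.001,0,0,0,0,0]]]}}

```text
time_s: 17.68
tool_pos: [456.3, 17.4, 130.5]
tcp_rot: [0.681, 0.685, -0.183, 0.183]
ft_force: [-1.3, -0.9, -1.3]
grip_width: 0.009
grasp_force: 0.5
```

Call:
{"api": "step_arm", "payload": {"targets": [[[0.013,-0.001,0,0,0,0,0],[0.013,-0.001,0,0,0,0,0],[0.013,-0.002,0,0,0,0,0],[0.013,-0.003,0,0,0,0,0],[0.013,-0.004,0,0,0,0,0]]]}}

```text
time_s: 18.3
tool_pos: [521.5, 6.1, 130.4]
tcp_rot: [0.681, 0.685, -0.183, 0.183]
ft_force: [-1.6, -0.4, -0.5]
grip_width: 0.003
grasp_force: 0.5
```

Call:
{"api": "step_arm", "payload": {"targets": [[[0.012,-0.005,0,0,0,0,0],[0.012,-0.006,0,0,0,0,0],[0.011,-0.006,0,0,0,0,0],[0.011,-0.008,0,0,0,0,0],[0.011,-0.008,0,0,0,0,0]]]}}

```text
time_s: 18.92
tool_pos: [578.4, -27.2, 130.4]
tcp_rot: [0.681, 0.685, -0.183, 0.183]
ft_force: [-1.3, 0.2, -0.4]
grip_width: 0.004
grasp_force: 0.5
```

Call:
{"api": "step_arm", "payload": {"targets": [[[0.01,-0.01,0,0,0,0,0],[0.01,-0.01,0,0,0,0,0],[0.009,-0.01,0,0,0,0,0],[0.008,-0.01,0,0,0,0,0],[0.006,-0.01,0,0,0,0,0]]]}}

```text
time_s: 19.55
tool_pos: [621.1, -77.3, 130.4]
tcp_rot: [0.681, 0.685, -0.183, 0.183]
ft_force: [-1.5, 0.1, -0.2]
grip_width: 0.006
grasp_force: 0.5
```

Call:
{"api": "step_arm", "payload": {"targets": [[[0.005,-0.009,0,0,0,0,0],[0.004,-0.008,0,0,0,0,0],[0.003,-0.007,0,0,0,0,0],[0.002,-0.006,0,0,0,0,0],[0.002,-0.005,0,0,0,0,0]]]}}

```text
time_s: 20.18
tool_pos: [636.7, -111.9, 130.5]
tcp_rot: [0.681, 0.685, -0.183, 0.183]
ft_force: [-1.3, 0.0, 0.8]
grip_width: 0.006
grasp_force: 0.5
```

Call:
{"api": "step_arm", "payload": {"targets": [[[0.002,-0.005,0,0,0,0,0],[0.002,-0.005,0,0,0,0,0],[0.002,-0.004,0,0,0,0,0],[0.001,-0.003,0,0,0,0,0],[0.001,-0.003,0,0,0,0,0]]]}}

```text
time_s: 20.8
tool_pos: [644.7, -131.7, 130.4]
tcp_rot: [0.681, 0.685, -0.183, 0.183]
ft_force: [-0.2, 1.3, 0.6]
grip_width: 0.005
grasp_force: 0.4
```

Run:
```python
from h import *
for c in ['side','top']:
    T=campose(c);cv2.imwrite(f'pics/{c}6.png',get_image(c))
    for n in ['push_plate','door_pivot']:
        for r in finder.spot_point(c,n)[:2]:
            w=world(T,r['position']);print(c,n,round(r['score'],2),w.round(),pix(c,T,w).round())
cv2.imwrite('pics/p6.png',cv2.resize(cv2.imread('pics/side6.png')[80:280,130:330],(600,600),interpolation=2))
```

```text
side push_plate 0.8 [ 645. -140.  129.] [185. 174.]
side door_pivot 0.71 [ 458. -176.  126.] [235. 139.]
top push_plate 0.94 [ 646. -143.  129.] [305. 151.]
top door_pivot 0.57 [ 457. -173.  129.] [318. 226.]
```

View pics/p6.png

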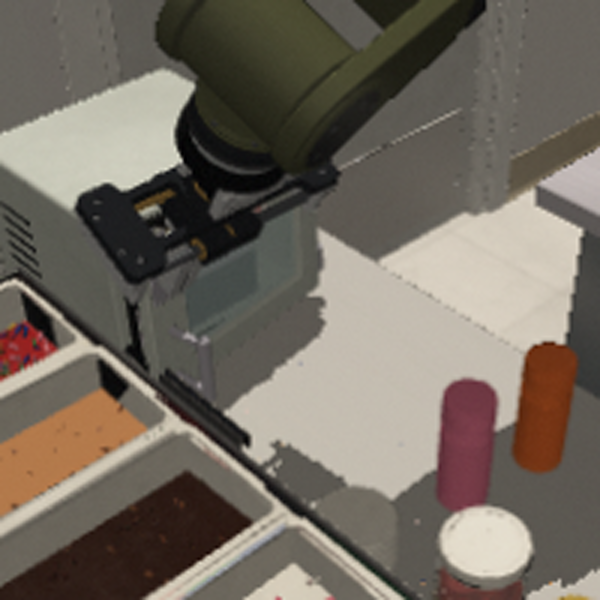

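The fingertip is on the push plate (near (175,275) in the picture) and the door is about 8° ajar. I'll press on in small steps.

Call:
{"api": "step_arm", "payload": {"targets": [[[0.001,-0.002,0,0,0,0,0],[0,-0.002,0,0,0,0,0],[0.001,-0.002,0,0,0,0,0],[0,-0.002,0,0,0,0,0],[0,-0.001,0,0,0,0,0]]]}}

```text
time_s: 21.72
tool_pos: [646.7, -140.0, 130.4]
tcp_rot: [0.681, 0.685, -0.183, 0.182]
ft_force: [-1.0, 6.1, 0.9]
grip_width: 0.007
grasp_force: 3.4
```

Call:
{"api": "step_arm", "payload": {"targets": [[[0,-0.001,0,0,0,0,0],[0,-0.001,0,0,0,0,0],[0,-0.001,0,0,0,0,0],[0,-0.001,0,0,0,0,0],[0,-0.001,0,0,0,0,0]]]}}

```text
time_s: 22.35
tool_pos: [647.1, -144.2, 130.4]
tcp_rot: [0.681, 0.685, -0.182, 0.182]
ft_force: [0.7, 11.5, 1.6]
grip_width: 0.008
grasp_force: 5.7
```

Call:
{"api": "step_arm", "payload": {"targets": [[[0,-0.001,0,0,0,0,0],[0,-0.001,0,0,0,0,0],[0,-0.001,0,0,0,0,0],[0,-0.001,0,0,0,0,0],[0,0,0,0,0,0,0]]]}}

```text
time_s: 22.98
tool_pos: [647.4, -147.9, 130.5]
tcp_rot: [0.681, 0.685, -0.182, 0.183]
ft_force: [2.0, 12.6, 1.4]
grip_width: 0.005
grasp_force: 6.1
```

Call:
{"api": "step_arm", "payload": {"targets": [[[0,-0.001,0,0,0,0,0],[0,-0.001,0,0,0,0,0],[0,-0.001,0,0,0,0,0],[0,0,0,0,0,0,0],[0,0,0,0,0,0,0]]]}}

```text
time_s: 23.6
tool_pos: [646.6, -152.9, 130.4]
tcp_rot: [0.681, 0.685, -0.184, 0.183]
ft_force: [-0.5, -0.1, -0.1]
grip_width: 0.004
grasp_force: 0.0
```

Call:
{"api": "step_arm", "payload": {"targets": [[[0,-0.0005,0,0,0,0,0],[0,-0.0005,0,0,0,0,0],[0,-0.0005,0,0,0,0,0],[0,0,0,0,0,0,0],[0,0,0,0,0,0,0]]]}}

```text
time_s: 24.22
tool_pos: [646.7, -154.1, 130.5]
tcp_rot: [0.681, 0.685, -0.183, 0.183]
ft_force: [-0.7, 0.3, -0.3]
grip_width: 0.006
grasp_force: 0.2
```

The push dropped from 12.6 N to about 0, so the latch has snapped. I'll let go slowly and check that the door holds by itself.

Call:
{"api": "step_arm", "payload": {"targets": [[[0,0.002,0,0,0,0,0],[0,0.004,0,0,0,0,0],[0,0.02,0,0,0,0,0],[0,0.04,0.01,0,0,0,0],[0,0.04,0.03,0,0,0,0]]]}}

```text
time_s: 24.85
tool_pos: [645.8, -45.9, 169.5]
tcp_rot: [0.681, 0.685, -0.184, 0.182]
ft_force: [-0.2, 0.6, 0.1]
grip_width: 0.004
grasp_force: 0.0
```

Call:
{"api": "step_arm", "payload": {"targets": [[[0,0.02,0.05,0,0,0,0],[-0.02,0.02,0.05,0,0,0,0],[-0.03,0,0.02,0,0,0,0],[-0.04,0,0,0,0,0,0],[-0.04,0,0,0,0,0,0]]]}}

```text
time_s: 25.48
tool_pos: [515.2, -7.0, 290.6]
tcp_rot: [0.681, 0.685, -0.183, 0.183]
ft_force: [0.5, -0.3, -0.0]
grip_width: 0.005
grasp_force: 0.0
```

Run:
```python
from h import *
print(status.get_state()['tool_pos'])
for c in ['side','top']:
    T=campose(c);cv2.imwrite(f'pics/{c}7.png',get_image(c))
    for n in ['push_plate','door_pivot','nutmeg_jar','cherry_jar','cups']:
        for r in finder.spot_point(c,n)[:1]:
            w=world(T,r['position']);print(c,n,round(r['score'],2),w.round(),pix(c,T,w).round())
A=cv2.resize(cv2.imread('pics/side7.png')[90:290,130:330],(400,400),interpolation=2)
B=cv2.resize(cv2.imread('pics/top7.png')[130:230,250:350],(400,400),interpolation=2)
cv2.imwrite('pics/p7.png',np.hstack([A,B]))
```

```text
[515.21500134  -7.00034475 290.56338914]
side push_plate 0.65 [ 648. -161.  127.] [179. 171.]
side door_pivot 0.76 [ 459. -176.  126.] [235. 139.]
side nutmeg_jar 0.92 [646. 266.   4.] [317. 316.]
side cherry_jar 0.68 [638. 181.   0.] [287. 289.]
side cups 0.8 [664.  89.  -3.] [248. 271.]
top push_plate 0.69 [ 647. -163.  126.] [313. 150.]
top door_pivot 0.61 [ 458. -173.  127.] [318. 225.]
top nutmeg_jar 0.87 [647. 265.  -1.] [155. 158.]
top cherry_jar 0.78 [635. 183.  -1.] [184. 162.]
top cups 0.51 [661.  93.   1.] [216. 153.]
```

View pics/p7.png

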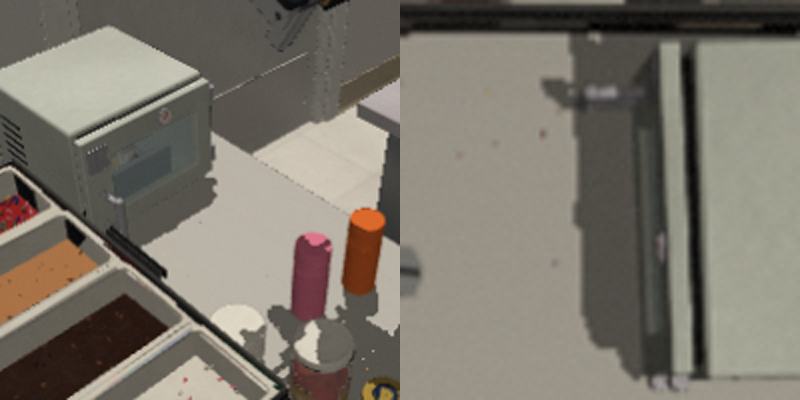

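The door stayed put after release. The plate is at about y = -162, where it was when pressed. In the top view the door edge, (670,45) to (683,375), runs parallel to the carcass front with an even gap. The bystanders haven't moved, so I'm handing in.

```bash
python3 -c "
from h import *
print(workorder.finish_job())"
```

```text
the job is handed in; nothing more can be done
None
```

The brown-lidded spice jar is upright on the tray, the tray is fully home, and the door is latched: the push fell from 12.6 N to about 0, and the door stayed shut after I let go. The job is handed in at about 26 s, and the other things on the table were left where they were.

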